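# Rock the angle gauge on the stud to its preset index and hold

## Task

Take the angle gauge by its upright grip, draw it lengthwise out of its storage slot from under the lips, and set the middle of its foot level on the domed stud of the joist offcut until the pointer hangs near the middle of the dial. Then, with the foot still resting on the stud and the dial upright, rock the gauge sideways until its swinging pointer settles on the preset index, and finish while holding it there, foot on the stud, for the angle to be copied. Do not press hard on the stud, and leave the jar, syringe and wick reel standing about alone.

Things in the scene. Friction and masses are not known exactly. Their poses are not given: they have to be found in the camera images.
- gauge_grip (a point): Centre of the gauge's upright flat grip, 138 mm above the underside of the foot. The grip is 16 mm thick in x, 44 mm wide in y, from 106 to 164 mm above the underside; pinch it across x. Axes of the gauge: x through the dial's thickness (from face to back, roughly away from the robot), y along the foot, z up.
- gauge_foot (a point): Middle of the flat underside of the gauge's foot; same axes as gauge_grip.
- pointer (a joint): Angle (rad) of the black 36 mm needle with a round bob that swings freely from the dial centre behind a clear window. 0 = along the gauge's -z (gauge level), positive = toward the gauge's +y. It hangs plumb: lowering the foot's +y end by an angle makes it read plus that angle. A swing (about 3 Hz) dies down in about 1.5 s.
- index (a joint): Angle (rad) of the preset index, a small black fork (two prongs and a crossbar) at the rim of the same dial; same zero and sense as the pointer. Between 0.20 and 0.42, always on the gauge's +y side (left as seen from the robot). Locked: it cannot be turned.
- pointer_tip (a point): Tip of the swinging pointer, 36 mm from the dial centre; z axis along the needle, toward the pivot.
- index_mark (a point): The place in the index fork where the pointer tip must settle, 36 mm from the dial centre; z axis toward the pivot.
- gauge: The aluminium angle gauge, 164 mm tall, about 0.27 kg; origin in the middle of its underside. Foot 30 x 90 x 8 mm (x, y, z), neck 12 mm thick, round dial 88 mm across with its face to -x (centre 62 mm up; x from -14 to +8 mm), grip on top. At the start it stands upright in the slot, its axes parallel to the slot's.
- slot: Fixed wooden slot, origin in the middle of its underside. Sole 70 x 130 x 6 mm (x, y, z), the foot stands on it. From y = +5 to +60 mm rails form a channel 36 mm wide under lips 16 to 21 mm above the desk (2 mm above the foot), 18 mm apart for the neck. Stop at y = +58 mm, -y end open: slide out along -y. The foot's middle starts at y = +8 to +12 mm; past -40 mm it is clear of the lips.
- stud_top (a point): Top of the domed stud, 68 mm above the desk: a steel stud 24 mm thick rises 30 mm from the middle of the offcut's top and ends in a hemisphere of radius 12 mm (its centre 12 mm below this point).
- stud_block: The fixed joist offcut, a wooden block 70 x 110 x 38 mm with the stud in its middle; origin in the middle of its underside.
- jar_mid (a point): Middle of a small lidded jar, 47 mm wide, 54 mm tall, loose: leave alone.
- syringe_mid (a point): Middle of a standing syringe, 19 mm wide, 90 mm tall, loose: leave alone.
- reel_mid (a point): Middle of a small flat reel of desoldering braid, 38 mm wide, 10 mm tall, loose: leave alone.
Mind the look-alikes: they are no part of the job. Leave any turquoise look-alike of the gauge alone.

How it is judged:
By the outcome, as a careful person would: the job done as asked, in the order asked, and still so for the second after the job is handed in, while the arm keeps its last pose, push and grip.
It also fails if it takes over 58 s, if anything falls off the work surface, if the arm or the gripper's body presses on something with over 40 N, if the wrist force passes 120 N, or if a joint passes its speed limit or range.

## Robot

A 6-joint arm with a two-finger parallel gripper is mounted at the origin on a cart in front of the work surface, level with it; the furniture and walls round the work are solid. World frame = base frame: x ahead of the robot, y to its left, z up, the work surface at z = 0. Lengths are in mm, angles in degrees, forces in N, time in s.
With the tool pointing down it reaches from about 350 to 1000 mm from the base axis. Payload 7.1 kg.
Tool frame: the origin (TCP) lies at the very end of the fingers, on their centre line; the grasp point (between the pads) lies 19 mm behind it; z points along the fingers, y is the line along which they close (so a half turn about z gives the same grasp; the last joint's range is limited). The gripper opens to 85 mm and grips with 20 to 120 N. Pads are 22 mm wide; open, the fingers measure 114 mm over their backs; the gripper's body (76 mm by 85 mm) begins 54 mm behind the grasp point. The pads swing forward as they close: fully open they stand 13 mm farther back than shut.
Start: joints at [-64.171, 24.242, 93.386, -0, 62.372, -1.089], TCP at [282.956, -557.262, 231.319] pointing down, gripper open.
Joint ranges: [-172.04, 172.04], [-51.8, 120.97], [4.93, 147.93], [-75.15, 255.16], [6.16, 154.13], [-145.62, 145.62]. Speed limits (degrees/s): [136.94, 136.94, 172.46, 180, 180, 180].

## Interface

Orientations are given as [roll, pitch, yaw] about the fixed x, y, z axes, in that order (R = Rz(yaw) Ry(pitch) Rx(roll)).
In Python, from rig import * gives the robot as it stands.
- The arm moves only by the tool drive_tool, never from a script. Its argument "rows" is text: rows parted by semicolons, each of 7 numbers parted by spaces: the closure, from 0 (fully open) to 1 (shut), then the shift along the world's x, y, z in m, then the turn, a rotation vector about the world's x, y, z in degrees. In form: gripper tx ty tz ax ay az; .... A call has 1 to 20 rows; each row shifts and turns the commanded pose from where the row before left it; what a row does not reach is not made up. A row lasts 1/8 s, in which the tool goes at most 62.5 mm and 10.7 degrees, less where a joint would pass 70% of its speed; a pose out of reach is approached as far as the arm can. A call is refused whole if a number of a shift passes 0.0625 or a number of a turn 10.7, either way. A call with a gripper value outside its range is refused whole. The fingers move at their own pace and stop on an object; the grip force is fixed at half the most. Time passes only in rows, so rows that do not move let the fingers close. It gives the time, the measured TCP pose, the force, the opening and the grip force at its end, in the units of the state.
- sense(): the state, without advancing time (a new reading comes with each control period).
- camera(name): name is "scene" or "side" or "wrist"; returns the picture (400x640x3 uint8, blue, green, red); there is no depth.
- camera_params(name): a dict with "mtx" (3x3 intrinsics, pixels), "extrinsics" (4x4, takes a point from world to camera coordinates). Camera axes: x right, y up, looking along -z (the intrinsics and any distortion apply to the point x, -y, -z); pixel columns grow to the right and rows downward; lengths in mm; the calibration is good to about 2 mm. A picture is of the moment at which its call begins: read the wrist's pose just before it. camera_params takes no time and is no camera call; for the wrist camera it gives the pose at the moment of the call.
- finish_job(): hands the job in; it is judged then, once.
Trained networks look in the newest picture that a camera, given by its name, has taken for a name from the list of things; names that differ only in an ending like _2 or _b are one class to them, and where a whole thing is asked for, a point or a joint stands for the part that bears it (a point fixed in the world has none). Each returns a list of dicts, best first, with "p" (0 to 1); they miss things now and then, are a little off and sometimes report something else, mostly with a low value. They report only what shows in the picture. A call takes as long as a camera call. They do not tell look-alikes from the thing itself.
- boxes_of(camera, query): "point" ([row, column] in pixels, amid what is visible of it).
- silhouettes(camera, query): "mask" (400x640 bool, what is visible of it) and "point" ([row, column] in pixels, amid what is visible of it).
- landmark_of(camera, query): "point" ([row, column] in pixels: a listed point, or the origin of a listed thing).
The state is a dict: "t": time; "joint_positions": joint angles; "qvel": joint speeds; "joint_efforts": joint torques, N m; "ee_pos": TCP position; "tool_rot": TCP orientation; "contact_force": force on the tool from outside, world axes, zero at the start; "wrist_torque": the same for the moment, N m; "finger_gap": finger opening in mm; "gripper_force": force on a finger pad.
Only numpy, scipy, OpenCV 4.12 (cv2) and the standard library are available. Lean on these libraries where they do the work, as an engineer would, in place of code of your own. Each camera call takes 0.05 s, during which the arm holds its last target. There are 200 camera calls.

## Working session

There is one attempt and no reset: what is moved stays moved. The work goes in short steps, Python scripts to look and compute and a tool call to move; the robot and the scene stay as the last step left them, time stands still between calls to the robot, and variables do not carry over. Pictures are saved under pics/ and viewed, at most 10 in all, crops included, and the job is handed in when it is done.

Besides the shell and the picture viewer there is one more tool, called in YAML: its name, and indented under it one key for each argument. drive_tool: Moves the arm, as the interface text tells. Its arguments: {"type":"object","properties":{"rows":{"type":"string"}},"required":["rows"]}

```bash
mkdir -p pics
cat > h.py <<'E'
from rig import *
import numpy as np, cv2
def snap(c):
    im=camera(c); return im
def tri(obs):
    # obs: list of (params,[row,col])
    A=[];b=[]
    for P,(r,c) in obs:
        K=np.array(P["mtx"],float);E=np.array(P["extrinsics"],float)
        d=np.linalg.inv(K)@[c,r,1]; d=np.array([d[0],-d[1],-d[2]])
        R=E[:3,:3];o=-R.T@E[:3,3];d=R.T@d;d/=np.linalg.norm(d)
        M=np.eye(3)-np.outer(d,d);A.append(M);b.append(M@o)
    x=np.linalg.lstsq(np.vstack(A),np.hstack(b),rcond=None)[0]
    res=[np.linalg.norm(M@x-v) for M,v in zip(A,b)]
    return x,res
def proj(P,X):
    K=np.array(P["mtx"],float);E=np.array(P["extrinsics"],float)
    c=E[:3,:3]@X+E[:3,3];p=K@[c[0],-c[1],-c[2]];return p[1]/p[2],p[0]/p[2]
E
python3 - <<'E'
from h import *
ims={}
for c in("scene","side","wrist"):
    ims[c]=snap(c)
    for q in("gauge_grip","gauge_foot","gauge","slot","stud_top","stud_block","jar_mid","syringe_mid","reel_mid","pointer_tip","index_mark"):
        L=landmark_of(c,q)
        print(c,q,[(np.round(d["point"]).astype(int).tolist(),round(d["p"],2)) for d in L[:4]])
    cv2.imwrite(f"pics/{c}0.png",ims[c])
    P=camera_params(c);print({k:np.round(v,3).tolist() for k,v in P.items() if k in("mtx","extrinsics")}, [k for k in P])
print(sense())
E
```

```text
scene gauge_grip [([216, 261], 0.89), ([303, 257], 0.56)]
scene gauge_foot [([304, 314], 0.91), ([267, 268], 0.8), ([349, 262], 0.74), ([200, 295], 0.3)]
scene gauge [([263, 270], 0.9), ([356, 260], 0.74), ([306, 315], 0.69)]
scene slot [([267, 274], 0.81), ([238, 393], 0.68), ([215, 397], 0.58)]
scene stud_top [([218, 396], 0.57)]
scene stud_block [([239, 393], 0.64), ([203, 295], 0.18)]
scene jar_mid [([202, 297], 0.93)]
scene syringe_mid [([216, 280], 0.7)]
scene reel_mid [([283, 373], 0.71)]
scene pointer_tip []
scene index_mark []
{'mtx': [[442.192, 0.0, 320.236], [0.0, 442.192, 210.579], [0.0, 0.0, 1.0]], 'extrinsics': [[-0.596, -0.803, -0.002, 335.356], [0.53, -0.396, 0.75, -362.675], [-0.603, 0.446, 0.661, -626.767], [0.0, 0.0, 0.0, 1.0]]} ['mtx', 'extrinsics']
side gauge_grip [([208, 355], 0.93), ([198, 283], 0.74), ([237, 354], 0.66), ([263, 286], 0.26)]
side gauge_foot [([262, 283], 0.85), ([270, 349], 0.75), ([312, 343], 0.63)]
side gauge [([312, 345], 0.83), ([261, 288], 0.78), ([270, 350], 0.77)]
side slot [([261, 286], 0.91)]
side stud_top [([190, 360], 0.7)]
side stud
[... 855 characters left out ...]
: 1.8, 'joint_positions': array([-6.41717720e+01,  2.42403176e+01,  9.33882348e+01,  9.47524323e-04,
        6.23738463e+01, -1.08875086e+00]), 'qvel': array([ 0.04561886,  0.01741755, -0.03117035, -0.00348497, -0.02945279,
       -0.03923834]), 'joint_efforts': array([ 2.08658926e-04, -5.57333493e+01, -2.82138366e+01,  5.18059920e-06,
        8.27247459e-04, -8.80496572e-06]), 'ee_pos': array([ 282.94425182, -557.23906123,  231.32304345]), 'tool_rot': array([-1.79997618e+02, -8.84907812e-04,  2.69165394e+01]), 'contact_force': array([ 0.16896311, -0.20919886,  0.10916167]), 'wrist_torque': array([-0.00494338,  0.01651173,  0.00372591]), 'gripper_force': 0.0, 'finger_gap': 85.29570456125003}
```

View pics/scene0.png

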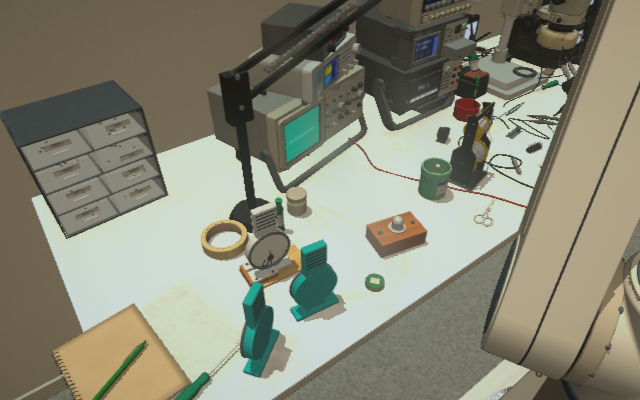

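View pics/side0.png

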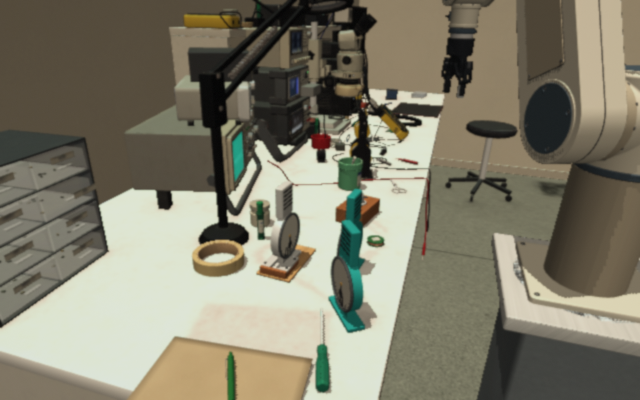

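The scene view shows the aluminium gauge in its slot near (col 267, row 245). The stud block is at (397, 230), the turquoise look-alikes at (258, 330) and (315, 280), and the jar and syringe sit just behind the gauge. The side view shows the gauge at (285, 235) and the stud at (358, 205).

Run:
```python
from h import *
S=camera_params("scene");D=camera_params("side")
for n,a,b in[("grip",[216,261],[198,283]),("foot",[267,268],[262,283]),("slot",[267,274],[261,286]),("stud",[218,396],[190,360]),("block",[239,393],[215,356]),("jar",[202,297],[212,258]),("syr",[216,280],[219,257]),("reel",[283,373],[241,376]),("lk1foot",[304,314],[270,349]),("lk2foot",[349,262],[312,343])]:
    x,r=tri([(S,a),(D,b)]);print(n,x.round(1),np.round(r,1))
for c,P in(("scene",S),("side",D)):
    im=cv2.imread(f"pics/{c}0.png");r,cc=(250,285) if c=="scene" else (235,290)
    cr=im[r-70:r+60,cc-85:cc+85];cv2.imwrite(f"pics/{c}0c.png",cv2.resize(cr,None,fx=4,fy=4,interpolation=cv2.INTER_CUBIC))
```

```text
grip [556.3 137.3 147.5] [1.8 1.8]
foot [557.6 135.4   8.3] [0. 0.]
slot [555.6 123.2   3.2] [0.9 0.9]
stud [ 460.8 -117.6   77.4] [1.4 1.4]
block [ 467.8 -126.     6.6] [1.9 1.9]
jar [677.6 -16.7  27.4] [4.1 4.1]
syr [647.9  48.7  42.7] [5.8 5.8]
reel [398.4  -6.5  10.4] [0.2 0.2]
lk1foot [430.1 112.6   3.4] [0.6 0.6]
lk2foot [409.2 239.5   2.2] [0.6 0.6]
```

View pics/scene0c.png

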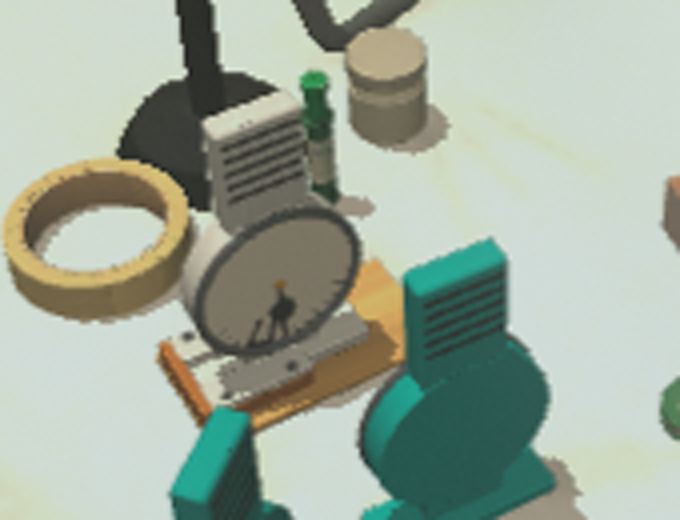

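The crop shows the silver gauge in its slot with its dial facing the robot. The pointer hangs plumb and the index fork is to the left of it. I'll check how much room the lamp arm leaves, then move.

Run:
```python
from h import *
S=camera_params("scene");D=camera_params("side")
for n,a,b in[("joint",[97,237],[88,212]),("lampend?",[8,358],[5,300]),("lampend2",[8,358],[20,368]),("base",[212,254],[234,223])]:
    x,r=tri([(S,a),(D,b)]);print(n,x.round(0),np.round(r,1))
# lamp arm pixel row10 in scene -> ray at several depths
for X in([500,0,400],[520,60,500],[556,137,500],[690,100,400],[600,0,600]):print(X,np.round(proj(S,np.array(X,float))),np.round(proj(D,np.array(X,float))))
```

```text
joint [708.  86. 317.] [9.9 9.9]
lampend? [ 603. -103.  463.] [10.5 10.5]
lampend2 [460.   1. 475.] [31.6 31.6]
base [723.  72.   8.] [1.4 1.4]
[500, 0, 400] [ 76. 344.] [ 47. 337.]
[520, 60, 500] [ 10. 302.] [-17. 318.]
[556, 137, 500] [ 14. 237.] [-21. 279.]
[690, 100, 400] [ 52. 225.] [ 46. 217.]
[600, 0, 600] [-92. 303.] [-80. 285.]
```

drive_tool:
  rows: "0 0.0 0.06 0.02 0 0 9; 0 0.02 0.06 0.02 0 0 9; 0 0.02 0.06 0.02 0 0 9; 0 0.02 0.06 0.02 0 0 9; 0 0.02 0.06 0.01 0 0 9;0 0.02 0.06 0 0 0 9; 0 0.02 0.06 0 0 0 9"

```text
t: 2.68
ee_pos: [399.0, -149.4, 318.0]
tool_rot: [179.9, 0.0, 90.2]
contact_force: [1.6, 1.1, 0.4]
finger_gap: 85.7
gripper_force: 0.0
```

drive_tool:
  rows: "0 0.015 0.06 0.0 0 0 0; 0 0.015 0.06 0 0 0 0; 0 0.015 0.06 0.0 0 0 0; 0 0.015 0.03 0.0 0 0 0; 0 0 0 0 0 0 0;0 0 0 0 0 0 0"

```text
t: 3.42
ee_pos: [458.1, 58.4, 317.2]
tool_rot: [-180.0, 0.0, 89.9]
contact_force: [0.2, -0.2, 0.7]
finger_gap: 85.5
gripper_force: 0.0
```

```bash
cat > w.py <<'E'
from h import *
import sys
n=sys.argv[1]
P=camera_params("wrist");im=camera("wrist");print(sense()["t"],sense()["ee_pos"].round(1))
cv2.imwrite(f"pics/w{n}.png",im)
import pickle;R={}
for q in sys.argv[2:]:
    L=landmark_of("wrist",q);R[q]=[d["point"] for d in L]
    print(q,[(np.round(d["point"],1).tolist(),round(d["p"],2)) for d in L[:4]])
pickle.dump((P,R),open(f"w{n}.pkl","wb"))
E
python3 w.py 1 gauge_grip gauge_foot slot stud_top stud_block
```

```text
3.475 [458.1  58.  317.3]
gauge_grip [([118.9, 290.2], 0.64), ([96.9, 430.7], 0.58)]
gauge_foot [([113.1, 297.8], 0.92), ([97.6, 398.0], 0.61)]
slot [([99.1, 392.0], 0.64)]
stud_top [([304.1, 325.5], 0.69), ([95.0, 397.4], 0.67)]
stud_block [([278.8, 327.8], 0.63), ([95.4, 398.2], 0.19)]
```

View pics/w1.png

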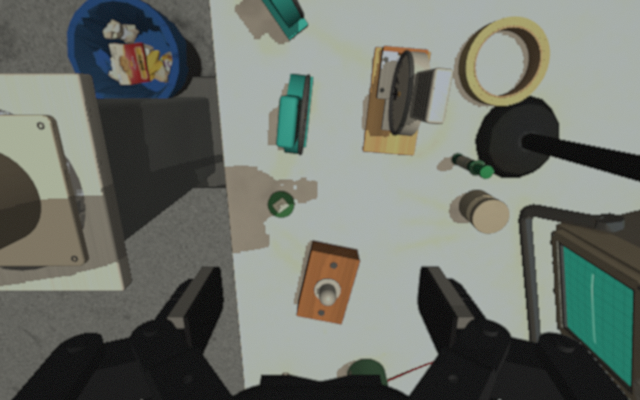

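The overhead view shows the gauge grip at (432, 95), the slot sole's corners at about (378, 46), (364, 152), (414, 155) and (430, 48), and the stud at (327, 292). The slot is turned a few degrees. I'll compute the poses.

```bash
cat > bp.py <<'E'
from h import *
def bp(P,rc,z):
    K=np.array(P["mtx"],float);E=np.array(P["extrinsics"],float)
    d=np.linalg.inv(K)@[rc[1],rc[0],1];d=np.array([d[0],-d[1],-d[2]])
    R=E[:3,:3];o=-R.T@E[:3,3];d=R.T@d;return o+d*(z-o[2])/d[2]
E
python3 - <<'E'
from bp import *;import pickle
P,R=pickle.load(open("w1.pkl","rb"));S=camera_params("scene");D=camera_params("side")
for n,o in[("grip",[(S,[216,261]),(D,[198,283]),(P,R["gauge_grip"][1])]),("foot",[(S,[267,268]),(D,[262,283]),(P,R["gauge_foot"][1])]),("stud",[(S,[218,396]),(D,[190,360]),(P,R["stud_top"][0])]),("block",[(S,[239,393]),(D,[215,356]),(P,R["stud_block"][0])])]:
    x,r=tri(o);print(n,x.round(1),np.round(r,1))
print("grip@144",bp(P,R["gauge_grip"][1],144).round(1),"foot@6",bp(P,R["gauge_foot"][1],6).round(1),"slot",bp(P,R["slot"][0],0).round(1),"stud68",bp(P,R["stud_top"][0],68).round(1))
im=cv2.imread("pics/w1.png");h=cv2.cvtColor(im,cv2.COLOR_BGR2HSV)
m=cv2.inRange(h,(8,90,90),(25,255,255))
def comp(r0,r1,c0,c1,z):
    mm=np.zeros_like(m);mm[r0:r1,c0:c1]=m[r0:r1,c0:c1]
    ys,xs=np.nonzero(mm);q=np.array([bp(P,(y,x),z)[:2] for y,x in zip(ys,xs)],np.float32)
    rc=cv2.minAreaRect(q);print(len(ys),rc,cv2.boxPoints(rc).round(0).tolist())
comp(35,165,355,440,6);
m=cv2.inRange(h,(0,90,50),(20,255,255));comp(230,335,290,365,38)
c1=cv2.resize(im[35:165,350:460],None,fx=4,fy=4,interpolation=cv2.INTER_CUBIC);c2=cv2.resize(im[230:360,280:390],None,fx=4,fy=4,interpolation=cv2.INTER_CUBIC)
cv2.imwrite("pics/w1c.png",np.hstack([c1[:,:400],c2[:,:400]]))
E
```

```text
grip [557.6 133.9 145.4] [3.3 1.4 2.4]
foot [559.6 130.9   4.7] [3.2 0.5 2.9]
stud [ 464.7 -127.9   73. ] [5.8 1.3 4.9]
block [ 470.2 -133.3    3.1] [4.6 1.3 3.6]
grip@144 [556.8 131.8 144. ] foot@6 [558.1 128.3   6. ] slot [551.8 126.3   0. ] stud68 [ 465.4 -137.4   68. ]
1962 ((554.266845703125, 122.45649719238281), (129.94281005859375, 68.3829574584961), 85.50789642333984) [[515.0, 60.0], [583.0, 55.0], [593.0, 185.0], [525.0, 190.0]]
3024 ((468.27801513671875, -125.2112808227539), (121.74805450439453, 69.95948791503906), 77.16870880126953) [[421.0, -177.0], [489.0, -192.0], [516.0, -74.0], [448.0, -58.0]]
```

View pics/w1c.png

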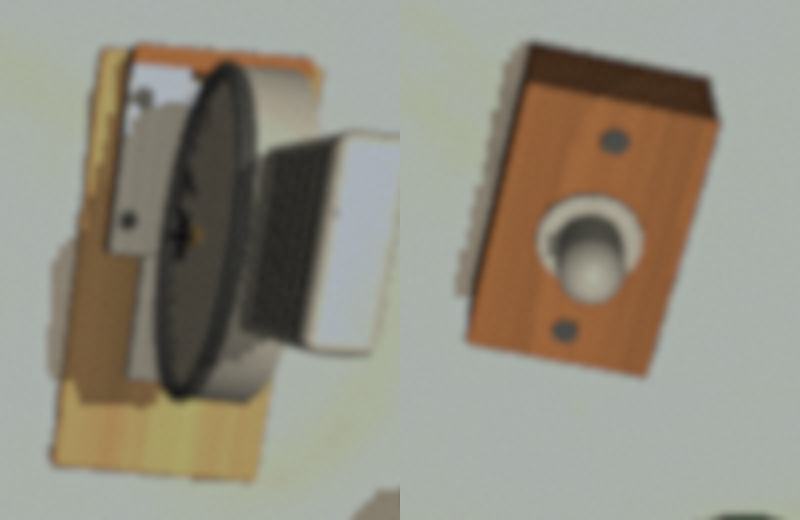

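The crop shows the slot sole and grip from above, and the top face of the block with the stud dome at crop (590, 270). I'll move over the gauge for a second, closer view.

drive_tool:
  rows: "0 0.05 0 -0.01 0 0 -2.2; 0 0.045 0 -0.01 0 0 -2.2; 0 0 0 0 0 0 0;0 0 0 0 0 0 0"

```text
t: 4.22
ee_pos: [552.8, 58.4, 297.0]
tool_rot: [-179.9, 0.0, 85.5]
contact_force: [0.1, -0.3, 0.7]
finger_gap: 85.3
gripper_force: 0.0
```

```bash
python3 w.py 2 gauge_grip slot stud_top
python3 - <<'E'
from bp import *;import pickle
P,R=pickle.load(open("w1.pkl","rb"));P2,R2=pickle.load(open("w2.pkl","rb"))
q=[bp(P,p,38) for p in[(250.5,312.5),(261,359.5),(324,342),(315,297)]]
print(np.round(q,1).tolist(),np.mean(q,0).round(1))
for a in R["gauge_grip"]:
  for b in R2["gauge_grip"]:
    x,r=tri([(P,a),(P2,b)]);print("grip",x.round(1),np.round(r,1),bp(P2,b,144).round(1))
im=cv2.imread("pics/w2.png")
for p in [(556,132,6),(557,132,170)]: print(proj(P2,np.array(p,float)))
cv2.imwrite("pics/w2v.png",im)
E
```

```text
4.275 [552.6  58.5 297.4]
gauge_grip [([134.0, 175.2], 0.97), ([97.1, 319.0], 0.8), ([219.0, 214.9], 0.37)]
slot [([103.8, 317.6], 0.94)]
stud_top [([317.7, 264.3], 0.9)]
[[447.7, -72.1, 38.0], [513.0, -88.3, 38.0], [490.7, -193.1, 38.0], [424.1, -177.2, 38.0]] [ 468.9 -132.7   38. ]
grip [431.  111.9 142.4] [0.7 0.7] [431.7 111.3 144. ]
grip [ 545.1  177.2 1264.6] [30.3 30.3] [557.7 132.  144. ]
grip [466.4  96.2 254.9] [36.1 36.1] [452.1  31.  144. ]
grip [504.4 130.6 313.5] [4.3 4.3] [431.7 111.3 144. ]
grip [557.7 131.8 141.3] [0.1 0.1] [557.7 132.  144. ]
grip [510.1 116.6 327. ] [21.1 21.1] [452.1  31.  144. ]
(np.float64(94.92032829973043), np.float64(318.0156837211574))
(np.float64(97.79375424536148), np.float64(317.9883485903704))
```

View pics/w2.png

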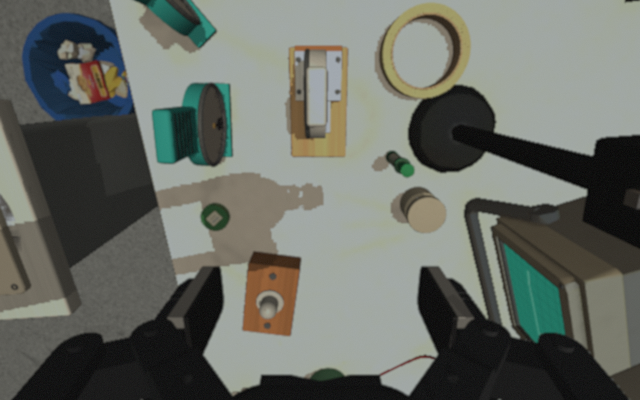

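The gauge grip is centred at (318, 97), its edges are parallel to the image, so the yaw matches, and the stud is at (267, 305). Moving to grasp.

drive_tool:
  rows: "0 0.005 0.05 0 0 0 0; 0 0 0.0235 -0.02 0 0 0; 0 0 0 -0.06 0 0 0; 0 0 0 -0.05 0 0 0; 0 0 0 -0.042 0 0 0; 0 0 0 0 0 0 0; 0 0 0 0 0 0 0; 1 0 0 0 0 0 0; 1 0 0 0 0 0 0;1 0 0 0 0 0 0;1 0 0 0 0 0 0;1 0 0 0 0 0 0;1 0 0 0 0 0 0;1 0 0 0 0 0 0"

```text
t: 6.18
ee_pos: [558.3, 132.2, 125.7]
tool_rot: [-180.0, 0.0, 85.5]
contact_force: [-3.0, -0.8, 6.8]
finger_gap: 15.6
gripper_force: 59.5
```

Run:
```python
from bp import *;import pickle
P,R=pickle.load(open("w1.pkl","rb"));P2,R2=pickle.load(open("w2.pkl","rb"))
x,r=tri([(P,R["stud_top"][0]),(P2,R2["stud_top"][0])]);print(x,r,bp(P,R["stud_top"][0],68),bp(P2,R2["stud_top"][0],68))
s=sense();print(s["ee_pos"],s["contact_force"],s["wrist_torque"],s["finger_gap"],s["joint_positions"].round(1))
```

```text
[ 465.39146306 -135.28940948   70.97697567] [np.float64(0.004519924006670116), np.float64(0.0045199240068006805)] [ 465.44627551 -137.37271361   68.        ] [ 464.63483925 -137.49616544   68.        ]
[558.33071182 132.2468622  125.7283852 ] [-3.04824449 -0.78012752  6.75721161] [-0.05478112  0.57984062 -0.03022123] 15.570372994022648 [ 12.1  28.1 103.9   0.   48.   16.6]
```

drive_tool:
  rows: "1 0 0 0.001 0 0 0; 1 -0.0008 -0.01 0 0 0 0; 1 -0.0008 -0.01 0 0 0 0; 1 -0.0008 -0.01 0 0 0 0; 1 -0.0008 -0.01 0 0 0 0"

```text
t: 6.8
ee_pos: [555.3, 91.3, 126.3]
tool_rot: [-180.0, 0.0, 85.5]
contact_force: [-0.2, 0.3, -3.2]
finger_gap: 15.1
gripper_force: 58.5
```

drive_tool:
  rows: "1 -0.0012 -0.015 0 0 0 0; 1 -0.0012 -0.015 0 0 0 0; 1 -0.0008 -0.01 0 0 0 0;  1 0 0 0.03 0 0 0; 1 0 0 0.04 0 0 0; 1 0 0 0.05 0 0 0; 1 0 0 0 0 0 0; 1 0 0 0 0 0 0"

```text
t: 7.8
ee_pos: [551.5, 52.0, 245.7]
tool_rot: [-180.0, 0.0, 85.5]
contact_force: [-0.2, 0.4, -3.0]
finger_gap: 15.3
gripper_force: 59.1
```

Run:
```python
from bp import *
im=camera("scene");cv2.imwrite("pics/s2.png",im)
for q in("pointer_tip","index_mark","gauge_grip","gauge_foot"):
    print(q,[(np.round(d["point"],1).tolist(),round(d["p"],2)) for d in landmark_of("scene",q)[:4]])
s=sense();print(s["t"],s["ee_pos"],s["contact_force"],s["joint_positions"].round(1))
```

```text
pointer_tip []
index_mark []
gauge_grip [([146.6, 298.6], 0.92), ([304.5, 255.7], 0.87), ([254.6, 314.1], 0.55)]
gauge_foot [([303.7, 313.9], 0.97), ([213.0, 299.3], 0.75), ([351.0, 262.5], 0.66)]
8.05 [551.41457127  52.2008319  244.95004747] [-0.1417457   0.52617355 -3.05017643] [  4.2  17.4 101.7   0.   61.    8.7]
```

drive_tool:
  rows: "1 0 0 0.05 0 0 -6; 1 -0.02 0.01 0.055 0 0 -6; 1 -0.05 0.03 0 0 0 -6; 1 -0.05 0.03 0 0 0 -6; 1 -0.05 0.03 0 0 0 -6; 1 -0.04 0.028 0 0 0 0; 1 0 0 0 0 0 0; 1 0 0 0 0 0 0; 1 0 0 0 0 0 0; 1 0 0 0 0 0 0; 1 0 0 0 0 0 0; 1 0 0 0 0 0 0; 1 0 0 0 0 0 0; 1 0 0 0 0 0 0; 1 0 0 0 0 0 0; 1 0 0 0 0 0 0"

```text
t: 10.05
ee_pos: [342.1, 180.3, 351.4]
tool_rot: [180.0, -0.0, 55.5]
contact_force: [0.6, 0.2, -2.2]
finger_gap: 15.1
gripper_force: 60.1
```

Run:
```python
from bp import *
s=sense();print(s["t"],s["ee_pos"],s["tool_rot"],s["joint_positions"].round(1))
P=camera_params("scene")
p=s["ee_pos"]+[0,0,-57];rc=proj(P,p);print(rc)
im=camera("scene");cv2.imwrite("pics/s3.png",im)
r,c=map(int,rc);r0=max(r-75,0);c0=max(c-75,0);print(r0,c0)
cv2.imwrite("pics/s3c.png",cv2.resize(im[r0:r0+150,c0:c0+150],None,fx=4,fy=4,interpolation=cv2.INTER_CUBIC))
for q in("pointer_tip","index_mark","gauge_grip","gauge_foot"):
    print(q,[(np.round(d["point"],1).tolist(),round(d["p"],2)) for d in landmark_of("scene",q)[:4]])
```

```text
10.05 [342.11946706 180.29806781 351.39954137] [ 1.79997812e+02 -1.11236954e-03  5.55225086e+01] [ 26.   -5.3 112.9  -0.   72.4  60.5]
(np.float64(235.86821128836695), np.float64(309.13439091332657))
160 234
pointer_tip []
index_mark []
gauge_grip [([302.4, 256.5], 0.87), ([189.3, 303.7], 0.77)]
gauge_foot [([304.2, 315.0], 0.71), ([350.1, 263.5], 0.68), ([269.6, 307.8], 0.58), ([266.2, 275.8], 0.39)]
```

View pics/s3c.png

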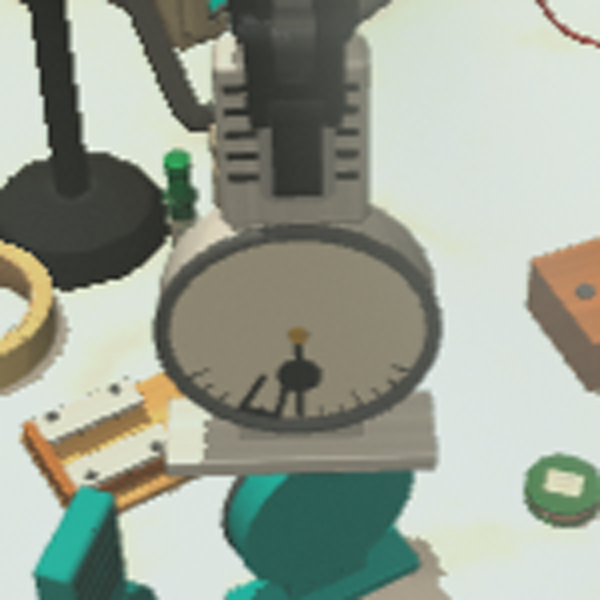

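The dial shows clearly: pivot at crop (298, 335), pointer tip at (300, 415), and fork prongs ending at about (243, 410) and (278, 417), so the index is near 19°. I'll compute it properly through the calibration.

```bash
cat > dial.py <<'E'
from h import *
def dial_angles(pts,r0,c0,sc,tcp,yaw,pivot):
    """angles (deg) on the dial plane of full-res points given in crop px (x,y)"""
    P=camera_params("scene");K=np.array(P["mtx"],float);E=np.array(P["extrinsics"],float)
    R=E[:3,:3];o=-R.T@E[:3,3];g=np.radians(yaw-90)
    gx=np.array([np.cos(g),np.sin(g),0]);gy=np.array([-np.sin(g),np.cos(g),0])
    c=tcp+[0,0,-57]-12*gx
    def hit(p):
        d=np.linalg.inv(K)@[c0+(p[0]+.5)/sc-.5,r0+(p[1]+.5)/sc-.5,1];d=R.T@np.array([d[0],-d[1],-d[2]])
        x=o+d*((c-o)@gx)/(d@gx);return np.array([(x-c)@gy,(x-c)[2]])
    p0=hit(pivot);print("pivot off",p0.round(1))
    for p in pts:
        v=hit(p)-p0;print(p,"r",np.hypot(*v).round(1),"ang",np.degrees(np.arctan2(v[0],-v[1])).round(1))
E
python3 - <<'E'
from dial import *
dial_angles([(300,415),(243,410),(278,417),(260,413),(265,377),(288,385),(276,381),(299,375)],160,234,4,np.array([342.1,180.3,351.4]),55.5,(298,335))
im=cv2.imread("pics/s3.png");cv2.imwrite("pics/s3d.png",cv2.resize(im[236:270,285:325],None,fx=16,fy=16,interpolation=cv2.INTER_CUBIC))
E
```

```text
pivot off [ 1.5 -1.2]
(300, 415) r 37.0 ang 0.1
(243, 410) r 38.5 ang 28.6
(278, 417) r 38.4 ang 10.9
(260, 413) r 37.8 ang 20.1
(265, 377) r 21.5 ang 30.3
(288, 385) r 22.9 ang 9.2
(276, 381) r 21.9 ang 19.8
(299, 375) r 18.1 ang 0.1
```

View pics/s3d.png

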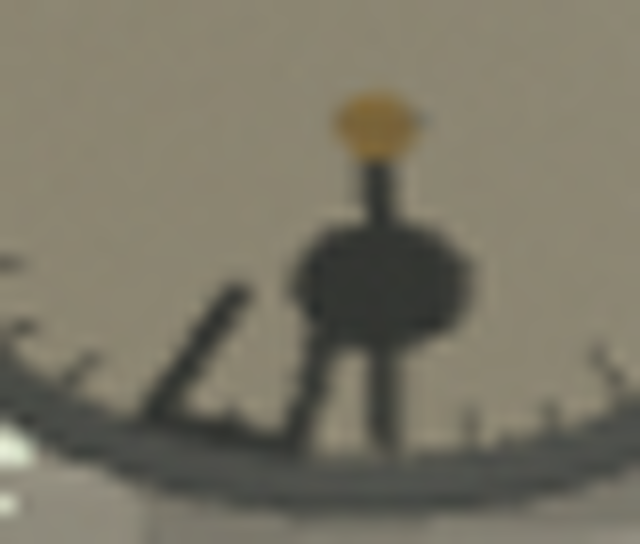

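The zoom shows the pivot at (377, 122), the needle tip at (385, 445), and the fork prongs from (240, 290) to (155, 412) and from (318, 345) to (297, 442).

Run:
```python
from dial import *;from bp import bp;import pickle
dial_angles([(385,445),(377,283),(155,412),(297,442),(240,290),(318,345)],236,285,16,np.array([342.1,180.3,351.4]),55.5,(377,122))
P,R=pickle.load(open("w1.pkl","rb"));P2,R2=pickle.load(open("w2.pkl","rb"))
print("dome",bp(P,(297,327.5),56),bp(P,(299,327.5),60))
im=cv2.imread("pics/w2.png");im1=cv2.imread("pics/w1.png");S=cv2.imread("pics/scene0.png");D=cv2.imread("pics/side0.png")
f=lambda i,r,c:cv2.resize(i[r-22:r+22,c-32:c+32],None,fx=6,fy=6,interpolation=cv2.INTER_CUBIC)
cv2.imwrite("pics/stud.png",np.vstack([np.hstack([f(im1,297,327),f(im,305,268)]),np.hstack([f(S,228,397),f(D,205,358)])]))
```

```text
pivot off [ 1.5 -0.8]
(385, 445) r 37.4 ang 0.2
(377, 283) r 18.2 ang 1.2
(155, 412) r 37.5 ang 29.6
(297, 442) r 37.4 ang 11.1
(240, 290) r 21.7 ang 31.2
(318, 345) r 25.8 ang 11.7
dome [ 468.38637816 -134.30770195   56.        ] [ 468.3047883  -134.80110181   60.        ]
```

View pics/stud.png

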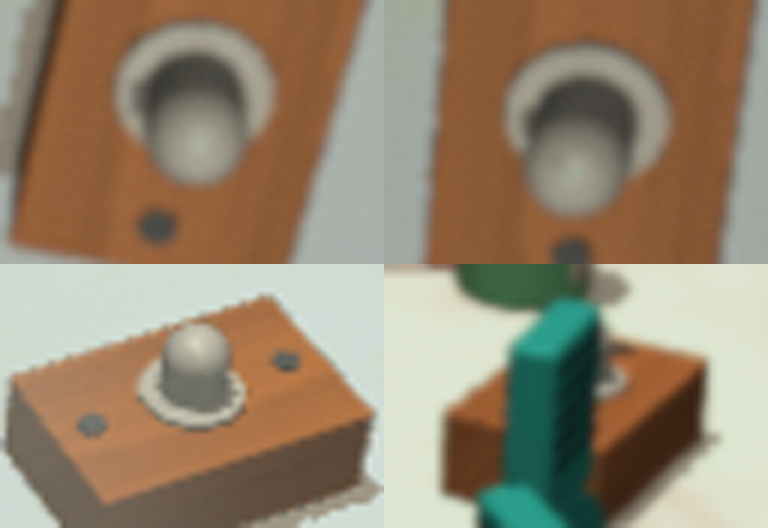

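The four stud crops give dome silhouette centres in both wrist views and the scene view. The side view is hidden by the look-alike. I'll triangulate the sphere centre.

Run:
```python
from bp import *;import pickle
P,R=pickle.load(open("w1.pkl","rb"));P2,R2=pickle.load(open("w2.pkl","rb"));S=camera_params("scene")
o=[(P,(298.2,327.8)),(P2,(310,268)),(S,(221.5,397.6))]
x,r=tri(o);print(x.round(1),np.round(r,1));x,r=tri(o[:2]);print(x.round(1));x,r=tri(o[1:]);print(x.round(1))
for p,q in o: print(bp(p,q,56).round(1))
```

```text
[ 468.2 -136.3   52.5] [2.  1.1 2.6]
[ 468.7 -133.7   58.6]
[ 467.7 -135.    52.6]
[ 468.8 -136.2   56. ]
[ 468.1 -134.7   56. ]
[ 464.8 -130.    56. ]
```

drive_tool:
  rows: "1 0.021 -0.052 0 0 0 0; 1 0.021 -0.052 0 0 0 0; 1 0.021 -0.052 0 0 0 0; 1 0.021 -0.052 0 0 0 0; 1 0.021 -0.052 -0.02 0 0 0; 1 0.021 -0.054 -0.03 0 0 0; 1 0 0 -0.04 0 0 0; 1 0 0 -0.04 0 0 0; 1 0 0 0 0 0 0; 1 0 0 0 0 0 0; 1 0 0 0 0 0 0; 1 0 0 0 0 0 0"

```text
t: 11.8
ee_pos: [468.0, -131.5, 224.0]
tool_rot: [179.9, -0.0, 55.5]
contact_force: [-0.1, 0.3, -3.3]
finger_gap: 15.3
gripper_force: 60.7
```

Run:
```python
from bp import *
s=sense();print(s["t"],s["ee_pos"],s["tool_rot"],s["contact_force"])
S=camera_params("scene");D=camera_params("side")
im=camera("scene");im2=camera("side")
cv2.imwrite("pics/s4.png",im);cv2.imwrite("pics/d4.png",im2)
t=s["ee_pos"]
for P in(S,D):print(proj(P,t-[0,0,119.5]),proj(P,np.array([468,-134,68.])))
f=lambda i,r,c:cv2.resize(i[r-50:r+50,c-50:c+50],None,fx=4,fy=4,interpolation=cv2.INTER_CUBIC)
cv2.imwrite("pics/v4.png",np.hstack([f(im,210,397),f(im2,190,360)]))
for c in("scene","side"):
  for q in("gauge_foot","stud_top"):print(c,q,[(np.round(d["point"],1).tolist(),round(d["p"],2)) for d in landmark_of(c,q)[:4]])
```

```text
11.8 [ 468.02976889 -131.53763114  224.02083572] [ 1.79857966e+02 -4.34570584e-02  5.55358578e+01] [-0.09195647  0.26380746 -3.2739066 ]
(np.float64(202.7890519124738), np.float64(399.74757118989015)) (np.float64(215.6555886952086), np.float64(398.56405925329744))
(np.float64(177.35684452609763), np.float64(359.3402432691454)) (np.float64(191.2336769570462), np.float64(358.6428364120505))
scene gauge_foot [([307.3, 310.6], 0.97), ([350.7, 263.1], 0.91), ([202.9, 397.4], 0.79)]
scene stud_top [([216.7, 396.2], 0.97)]
side gauge_foot [([174.7, 358.6], 0.91), ([313.3, 344.1], 0.65), ([274.5, 349.6], 0.62), ([119.0, 360.4], 0.5)]
side stud_top [([188.3, 359.7], 0.73)]
```

View pics/v4.png

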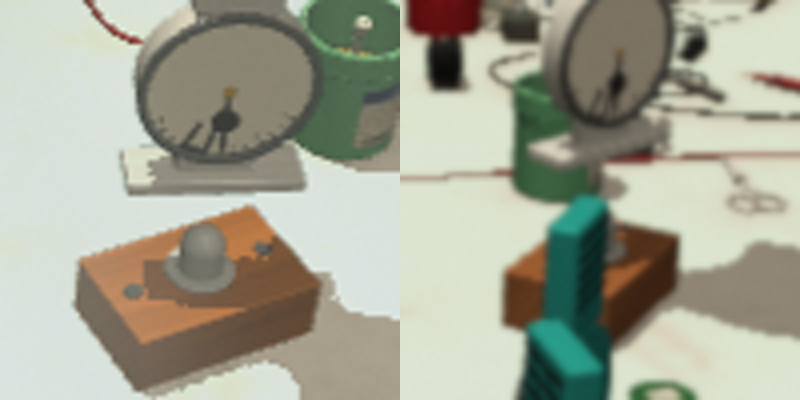

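Foot and stud line up in both views; the pointer is near vertical and the fork sits to its left. Lowering.

drive_tool:
  rows: "1 -0.001 -0.0025 -0.015 0 0 0; 1 0 0 -0.015 0 0 0; 1 0 0 -0.003 0 0 0; 1 0 0 0 0 0 0; 1 0 0 -0.001 0 0 0; 1 0 0 -0.001 0 0 0; 1 0 0 0 0 0 0"

```text
t: 12.98
ee_pos: [466.4, -134.0, 187.8]
tool_rot: [180.0, -0.0, 55.5]
contact_force: [-0.3, -0.3, -2.8]
finger_gap: 15.4
gripper_force: 60.7
```

drive_tool:
  rows: "1 0 0 -0.0005 0 0 0; 1 0 0 0 0 0 0"

```text
t: 13.22
ee_pos: [466.4, -134.0, 187.4]
tool_rot: [180.0, -0.0, 55.5]
contact_force: [-0.9, 0.1, 0.9]
finger_gap: 15.4
gripper_force: 61.1
```

drive_tool:
  rows: "1 0 0 -0.0005 0 0 0; 1 0 0 0 0 0 0"

```text
t: 13.48
ee_pos: [466.6, -134.1, 187.2]
tool_rot: [180.0, -0.0, 55.5]
contact_force: [-1.5, -0.8, 4.7]
finger_gap: 15.2
gripper_force: 61.9
```

drive_tool:
  rows: "1 0 0 -0.0002 0 0 0; 1 0 0 0 0 0 0; 1 0 0 0 0 0 0; 1 0 0 0 0 0 0; 1 0 0 0 0 0 0; 1 0 0 0 0 0 0; 1 0 0 0 0 0 0; 1 0 0 0 0 0 0; 1 0 0 0 0 0 0; 1 0 0 0 0 0 0; 1 0 0 0 0 0 0; 1 0 0 0 0 0 0; 1 0 0 0 0 0 0; 1 0 0 0 0 0 0; 1 0 0 0 0 0 0"

```text
t: 15.35
ee_pos: [466.6, -134.1, 187.2]
tool_rot: [180.0, -0.0, 55.5]
contact_force: [-1.5, 0.4, 6.7]
finger_gap: 15.1
gripper_force: 62.0
```

```bash
cat > chk.py <<'E'
from bp import *
def rep():
    s=sense();print(s["t"],s["ee_pos"].round(2),s["tool_rot"].round(2),s["contact_force"].round(1),s["wrist_torque"].round(3))
    return s
if __name__=="__main__":
    s=rep();P=camera_params("scene");D=camera_params("side")
    im=camera("scene");camera("side");import sys;cv2.imwrite(f"pics/{sys.argv[1]}.png",im)
    for c,q in(("scene","gauge_foot"),("side","gauge_foot"),("scene","pointer_tip"),("scene","index_mark"),("scene","gauge_grip")):print(c,q,[(np.round(d["point"],1).tolist(),round(d["p"],2)) for d in landmark_of(c,q)[:4]])
    print(proj(P,np.array([466.5,-134,68.])),proj(D,np.array([466.5,-134,68.])))
E
python3 chk.py s5
```

```text
15.35 [ 466.58 -134.07  187.19] [ 1.7996e+02 -1.0000e-02  5.5520e+01] [-1.5  0.4  6.7] [ 0.198  0.503 -0.02 ]
scene gauge_foot [([353.9, 263.7], 0.94), ([218.1, 396.2], 0.81), ([304.4, 313.5], 0.62)]
side gauge_foot [([269.5, 351.6], 0.97), ([187.4, 360.7], 0.92), ([308.9, 346.1], 0.64)]
scene pointer_tip [([201.0, 294.6], 0.69)]
scene index_mark []
scene gauge_grip [([257.4, 313.3], 0.98), ([160.5, 404.9], 0.83), ([299.9, 255.9], 0.78)]
(np.float64(216.04153202700795), np.float64(399.06955843348845)) (np.float64(191.31517696549528), np.float64(359.2513434397419))
```

Foot is centred on the stud and the pointer has settled. Rocking about the dome's centre.

drive_tool:
  rows: "1 0 0 0.0004 0 0 0; 1 0.0032 0.0047 -0.0001 -2.06 1.415 0; 1 0 0 0 0 0 0; 1 0 0 0 0 0 0"

```text
t: 16.2
ee_pos: [469.7, -129.4, 187.2]
tool_rot: [180.0, 2.5, 55.6]
contact_force: [-1.5, -1.2, 6.8]
finger_gap: 15.6
gripper_force: 62.1
```

drive_tool:
  rows: "1 0 0 0.0004 0 0 0; 1 0.0032 0.0047 -0.0003 -2.06 1.415 0; 1 0 0 0 0 0 0; 1 0.0032 0.0047 -0.0005 -2.06 1.415 0; 1 0 0 0 0 0 0;1 0 0 0 0 0 0"

```text
t: 16.95
ee_pos: [476.1, -120.1, 186.5]
tool_rot: [180.0, 7.4, 55.5]
contact_force: [0.3, -1.0, 4.4]
finger_gap: 15.4
gripper_force: 61.7
```

drive_tool:
  rows: "1 0.0032 0.0047 -0.0007 -2.06 1.415 0; 1 0 0 0 0 0 0; 1 0.0032 0.0046 -0.001 -2.06 1.415 0; 1 0 0 0 0 0 0; 1 0.0032 0.0046 -0.0013 -2.06 1.415 0; 1 0 0 0 0 0 0;1 0 0 0 0 0 0"

```text
t: 17.82
ee_pos: [485.3, -106.4, 183.6]
tool_rot: [-180.0, 14.9, 55.6]
contact_force: [-0.1, -2.7, 5.7]
finger_gap: 15.0
gripper_force: 61.9
```

drive_tool:
  rows: "1 0 0 0.0004 0 0 0; 1 0.0031 0.0045 -0.0016 -2.06 1.415 0; 1 0 0 0 0 0 0; 1 0.0031 0.0045 -0.0017 -2.1 1.45 0; 1 0 0 0 0 0 0;1 0 0 0 0 0 0; 1 0 0 0 0 0 0;1 0 0 0 0 0 0; 1 0 0 0 0 0 0;1 0 0 0 0 0 0; 1 0 0 0 0 0 0;1 0 0 0 0 0 0; 1 0 0 0 0 0 0;1 0 0 0 0 0 0; 1 0 0 0 0 0 0;1 0 0 0 0 0 0"

```text
t: 19.82
ee_pos: [491.6, -96.9, 180.4]
tool_rot: [-180.0, 20.1, 55.5]
contact_force: [-0.7, -1.0, 2.6]
finger_gap: 15.1
gripper_force: 61.4
```

```bash
python3 chk.py s6
python3 - <<'E'
import cv2,numpy as np
im=cv2.imread("pics/s6.png")
g=cv2.cvtColor(im,cv2.COLOR_BGR2GRAY)
from h import *
P=camera_params("scene");s=sense()
# dial centre: from TCP down tool axis 57, face -12 gx
g0=np.radians(55.5-90);gx=np.array([np.cos(g0),np.sin(g0),0]);gy=np.array([-np.sin(g0),np.cos(g0),0])
th=np.radians(s["tool_rot"][1]);up=np.cos(th)*np.array([0,0,1])+np.sin(th)*gy
c=s["ee_pos"]-57*up-12*gx;r,cc=proj(P,c);print(r,cc)
r=int(r);cc=int(cc)
for y in range(r-6,r+24):print(y," ".join("%3d"%v for v in g[y,cc-18:cc+16]))
E
```

```text
19.825 [491.55 -96.94 180.39] [-179.98   20.05   55.52] [-0.7 -1.   2.6] [-0.428  0.398 -0.017]
scene gauge_foot [([216.8, 397.2], 0.85), ([305.1, 312.6], 0.79), ([350.4, 263.2], 0.55)]
side gauge_foot [([314.0, 343.4], 0.81), ([190.0, 358.5], 0.76), ([269.8, 349.5], 0.71), ([241.9, 376.3], 0.68)]
scene pointer_tip []
scene index_mark []
scene gauge_grip [([167.9, 381.3], 0.89), ([254.9, 316.3], 0.81)]
(np.float64(216.04153202700795), np.float64(399.06955843348845)) (np.float64(191.31517696549528), np.float64(359.2513434397419))
198.48443889130655 390.839473072215
192  95  99 119 142 142 142 141 142 141 141 141 140 139 139 140 140 140 139 138 139 138 138 139 138 138 137 137 138 138 136 138 137 138 137
193  99 115 141 143 143 141 143 142 142 140 141 139 139 140 140 140 139 139 139 139 138 138 138 139 139 137 137 137 137 138 137 137 137 137
194 106 130 143 143 143 142 143 141 142 140 142 141 140 140 140 139 139 140 138 139 138 138 139 138 138 138 138 137 138 137 138 137 137 136
195 116 144 144 144 143 143 141 142 141 142 141 141 140 140 139 139 139 139 139 139 139 138 138 138 138 138 1
[... 2970 characters left out ...]

217 225 226 225 212 146 146 147 146 146 147 147 147 145 146 138 121 129 125 125 127 127 131 136 141 140 139 141 141 141 140 140 149 161 152
218 225 225 226 215 155 148 148 149 149 150 147 146 145 144 143 139 131 129 135 135 141 141 141 140 141 141 142 143 150 157 143 128 128 129
219 225 225 226 216 168 150 150 148 146 146 144 144 142 144 145 144 142 142 141 141 141 141 142 142 148 161 152 134 128 129 127 126 127 130
220 225 226 225 216 165 151 147 146 144 146 145 145 143 144 144 144 144 143 143 143 143 150 160 152 131 130 131 127 126 127 127 118 117 140
221 225 226 225 212 146 150 147 147 146 144 143 144 144 144 144 144 143 148 158 156 142 130 133 130 127 128 132 127 119 119 126 125 139 142
```

The pointer sits centred between the fork's prongs. The prongs are at columns 14.4 and 20.0 of the printed strip and the needle is at 17.2. The foot rests on the stud with about 5 N. Handing in.

```bash
python3 -c "
from chk import *
rep();print(finish_job())"
```

```text
20.175 [491.65 -96.87 180.34] [-179.99   20.03   55.52] [0.2 0.3 2.2] [-0.155  0.315 -0.032]
the job is handed in; nothing more can be done
None
```

I handed the job in at 20.2 s of the 58 s allowed: the gauge is held on the stud, tilted about 20°, with about 5 N on the stud and its pointer settled in the middle of the index fork.

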